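# Turn the garnish grater over to its fine side and lock it

## Robot

A 6-joint arm with a two-finger parallel gripper is mounted at the origin on the work surface. World frame = base frame: x ahead of the robot, y to its left, z up, the work surface at z = 0. Lengths are in m, angles in rad, forces in N, time in s.
With the tool pointing down it reaches from about 0.3 to 0.85 m from the base axis. Payload 4.2 kg.
Tool frame: the origin (TCP) lies on the centre line of the jaws, within the pads' length; the fingertips stand 19 mm ahead of it and the grasp point (between the pads) is the TCP; z points along the fingers, y is the direction in which the jaws open and shut (so a half turn about z gives the same grasp; the last joint's range is limited). The gripper opens to 91 mm and grips with 3 to 60 N. Pads are 32 mm wide; open, the fingers measure 118 mm over their backs; the gripper's body (76 mm by 178 mm) begins 60 mm behind the grasp point.
Start: joints at [-1.292, 0.32, 1.565, -0, 1.257, -0.02], TCP at [0.169, -0.55, 0.233] pointing down, gripper open.
Joint ranges: [-3.11, 3.11], [-0.84, 2.01], [0.21, 2.61], [-1.34, 4.49], [0.05, 2.63], [-2.56, 2.56]. Speed limits (rad/s): [2.57, 2.57, 3.14, 3.14, 3.14, 3.14].

## Interface

Orientations are given as a unit quaternion [w, x, y, z].
In Python, from bench import bot, read_camera, order gives the robot as it stands. The module is installed in compiled form; this text tells all that it offers.
- The arm moves only by the tool step_arm, never from a script. Its arguments are lists of equal length, an entry for each row: "claw": the gripper command: -1 is fully open, 1 is shut, values between are in proportion; "delta_pos": the shift along the tool's x, y, z in m, a list of three; "rotation": the turn, a rotation vector about the tool's x, y, z in rad, a list of three. A call has 1 to 8 rows; each row is the pose to reach, as a shift and turn from the pose commanded when the call began, along the tool's axes at that moment; what a row does not reach only later rows make up. A row lasts 1/10 s, in which the tool goes at most 50 mm and 8.59 degrees, less where a joint would pass 70% of its speed; a pose out of reach is approached as far as the arm can. A call with a gripper value outside its range is refused whole. The fingers move at their own pace and stop on an object; the grip force is fixed at half the most. Time passes only in rows, so rows that repeat a pose let the fingers close. It gives the time, the measured TCP pose, the force and the opening at its end, in the units of the state.
- bot.state(): the state, without advancing time (a new reading comes with each control period).
- read_camera(name): name is "side" or "top" or "wrist"; returns a dict with "frame" (420x560x3 uint8, blue, green, red), "z_map" (420x560 float32, m along the optical axis (not along the pixel's ray), 0 where there is no reading), "vfov" (degrees; the focal length in pixels is half the picture's height over the tangent of half this angle, whatever the lens; pixels are square), "cx", "cy" (the principal point, pixels), "xyz" and "attitude" of the camera in the world. Camera axes: x right, y down, z forward; pixel columns grow to the right and rows downward; lengths in m; the calibration is good to about 2 mm. A picture is of the moment at which its call begins.
- order.sign_off(): hands the job in, once; it reports no verdict.
The state is a dict: "time_s": time; "joint_positions": joint angles; "joint_vel": joint speeds; "joint_torque": joint torques, N m; "tool_pos": TCP position; "ee_rot": TCP orientation; "wrist_force": force on the tool from outside, world axes, zero at the start; "moment": the same for the moment, N m; "width": opening from 0.0 (shut) to 1.0 (fully open).
Only numpy, scipy, OpenCV 4.12 (cv2) and the standard library are available. Lean on these libraries where they do the work, as an engineer would, in place of code of your own. Each camera call takes 0.05 s, during which the arm holds its last target. There are 200 camera calls.

## Task

Change the garnish grater from coarse to fine: lift the reversible plate off its two pins, turn it over so that the green fine face is up, and seat it flat and fully home on both pins again (wide hole on the thick pin). Then turn the black lock collar to its stop, so that its red tongue lies over the plate. You may stand the plate in the blue slotted rack to change your grip; let go of everything at the end and leave the other things on the counter where they are.

Things in the scene. Friction and masses are not known exactly. Their poses are not given: they have to be found in the camera images.
- base: White grater base, fixed, 156 x 92 mm, origin under its centre on the counter, z up. Two steel pins stand on its x axis, 45 mm either side of centre, on grey bars whose tops (90 mm high) carry the plate. Collar bracket (50 mm wide, 88 mm high) at 75 to 125 mm along -x. The tab overhangs freely along +y or -y. Its x axis is within 0.25 rad of world x; it may stand left or right of the rack.
- pin_big (a point): Axis of the thick pin (18 mm diameter, 11 mm high, the top 3 mm tapered by 2 mm in radius), 96 mm above the counter (that is 6 mm above the seat), at +45 mm along the base's x, the end away from the robot.
- pin_small (a point): Axis of the thin pin (12 mm diameter, same height and taper), 96 mm above the counter, at -45 mm along the base's x, the end towards the robot.
- plate: Loose plate, 0.22 to 0.35 kg: white slab 140 (x) x 100 (y) x 12 mm (z), origin at its middle. +z face orange, coarse, up at the start; -z face green, fine. Black tab 20 mm wide (x), 22 mm high (z), along +y from y = 50 to 115 mm. Starts seated, origin 96 mm above the base's origin, axes as the base's. Seats again turned over about its x axis: same origin, tab then along the base's -y.
- hole_big (a point): Middle of the plate's wide hole (20 mm diameter), at x = +45 mm, y = 0 of the plate, at half thickness. Coincides with pin_big when seated.
- hole_small (a point): Middle of the plate's narrow hole (14 mm diameter), at x = -45 mm, y = 0 of the plate. Coincides with pin_small when seated.
- tab (a point): A good grip point in the tab, 86 mm from the plate's origin along its +y (36 mm off the slab's edge); pinch across the tab's 20 mm width (the plate's x).
- rack: Blue fixed rack: foot 130 x 110 x 10 mm, origin under its centre. Two pairs of posts (at x = -42 and 42 mm, 18 mm wide in x, 43 mm over both in y, 50 mm high, then flared lips to 66 mm) leave an upright slot 15 mm wide along its x axis, open at the ends. The plate stands in it tab up, either face to either side, leaning up to 5 degrees. x axis within 0.25 rad of world x.
- slot (a point): Middle of the slot's floor, 10 mm above the counter. A plate standing in the slot has its origin 50 mm above this point, its tab's grip point 136 mm above it.
- collar_axis (a point): Vertical turning axis of the lock collar, 94 mm from the base's centre along its -x; the point is at grip height, 136 mm above the counter. The collar carries an upright black grip fin 64 mm long, 12 mm thick, 114 to 150 mm above the counter, centred on the axis and lying along the tongue: pinch it across its thickness or push its end.
- tongue_tip (a point): End of the collar's red tongue (16 mm wide, 8 mm thick), 47 mm from the collar's axis, 108 mm above the counter; its underside passes 2 mm above a fully seated plate.
- collar (a joint): Lock collar angle in rad. 0: tongue along the base's -y (open). It turns counterclockwise seen from above to a stop at 1.57: tongue along the base's +x, over the plate (locked). Starts between 0 and 0.25; stays where it is left; friction about 0.1 N m.
- sauce_dish: Small blue dish, 84 mm across, 32 mm high, origin under its centre. Bystander, leave alone.
- spoon: Steel spoon with a handle, 170 mm long, lying on the counter near the middle. Bystander.
- sauce_bottle: Amber bottle, 60 mm across, 170 mm high, origin under its centre. Bystander.
- cup_stack: Stack of white paper cups upside down, 76 mm across, 121 mm high. Bystander.
- bowl_stack: Stack of three white bowls upside down, 116 mm across, 83 mm high. Bystander.
- spice_jar: Glass jar with steel lid, 70 mm across, 90 mm high. Bystander.
- bowl: White bowl upside down, 116 mm across, 55 mm high. Bystander.
Mind the look-alikes: they are no part of the job. Leave any purple look-alike of the plate alone.

How it is judged:
By the outcome, as a careful person would: the job done as asked, in the order asked, and still so for the second after the job is handed in, with the robot touching nothing.
It also fails if it takes over 72 s, if anything falls off the work surface, if the arm or the gripper's body presses on something with over 40 N, if the wrist force passes 120 N, or if a joint passes its speed limit or range.

## Working session

There is one attempt and no reset: what is moved stays moved. The work goes in short steps, Python scripts to look and compute and a tool call to move; the robot and the scene stay as the last step left them, time stands still between calls to the robot, and variables do not carry over. Pictures are saved under pics/ and viewed, about 8 in all and at most 12, crops included, and the job is handed in when it is done.

Besides the shell and the picture viewer there is one more tool, called after "Request:" as a command line: name --argument value ..., lists and objects as JSON in quotes. step_arm: Moves the arm, as the interface text tells. Its arguments: {"type":"object","properties":{"claw":{"type":"array","items":{"type":"number"}},"delta_pos":{"type":"array","items":{"type":"array","items":{"type":"number"}}},"rotation":{"type":"array","items":{"type":"array","items":{"type":"number"}}}},"required":["claw","delta_pos","rotation"]}

```bash
mkdir -p pics; cat > h.py <<'E'
import numpy as np, cv2
from bench import bot, read_camera, order
from scipy.spatial.transform import Rotation as R
def rot(q): q=np.array(q); return R.from_quat(q[[1,2,3,0]])
def cloud(c):
    """world xyz of every pixel"""
    f=210/np.tan(np.radians(c['vfov'])/2); v,u=np.mgrid[:420,:560]; z=c['z_map']
    p=np.stack([(u-c['cx'])/f*z,(v-c['cy'])/f*z,z],-1)
    A=np.array(c['attitude']); M=A if A.shape==(3,3) else rot(A).as_matrix()
    return p@M.T+np.array(c['xyz'])
def need(pos,Rm=None):
    """tool-frame delta and rotvec to reach world pos / rotation from current"""
    s=bot.state(); T=rot(s['ee_rot'])
    print('dpos',T.inv().apply(np.array(pos)-s['tool_pos']).round(4))
    if Rm is not None: print('rot',(T.inv()*R.from_matrix(Rm)).as_rotvec().round(4))
E
python3 - <<'E'
from h import *
s=bot.state(); print(s)
ims=[]
for n in ['top','side']:
    c=read_camera(n); print(n,c['vfov'],c['cx'],c['cy'],c['xyz'],c['attitude'])
    cv2.imwrite(f'pics/{n}0.png',c['frame']); np.save(f'/tmp/{n}0.npy',cloud(c)); 
E
```

```text
{'time_s': 0.0, 'joint_positions': array([-1.29200329e+00,  3.20276554e-01,  1.56568922e+00, -4.89075811e-06,
        1.25740851e+00, -1.99759365e-02]), 'joint_vel': array([ 2.75656102e-04, -1.14590710e-04,  8.34784299e-04,  7.12648233e-04,
        4.16107092e-04, -9.99108685e-05]), 'joint_torque': array([ 2.19281195e-03, -4.12462091e+01, -2.31971258e+01,  7.28881918e-02,
        4.57613810e-02, -1.43461580e-04]), 'tool_pos': array([ 0.16912695, -0.5490575 ,  0.23212512]), 'ee_rot': array([-8.83068475e-04,  9.88862367e-01,  1.48830191e-01, -1.17264041e-04]), 'wrist_force': array([-0.48569912,  0.09961404,  0.40687938]), 'moment': array([-0.03107911, -0.0266289 ,  0.00683369]), 'width': 1.0032508969319622}
top 53.758586998129395 281.21200545243073 210.84428614103126 [ 0.42690877 -0.00790725  1.34291543] [-0.03431293  0.7064529  -0.70644884  0.02601827]
side 51.38378546279604 285.62652636790983 210.71171107499467 [-0.172598    0.64526893  0.74874132] [ 0.18851449 -0.35603196  0.80770991 -0.43047444]
```

View pics/top0.png

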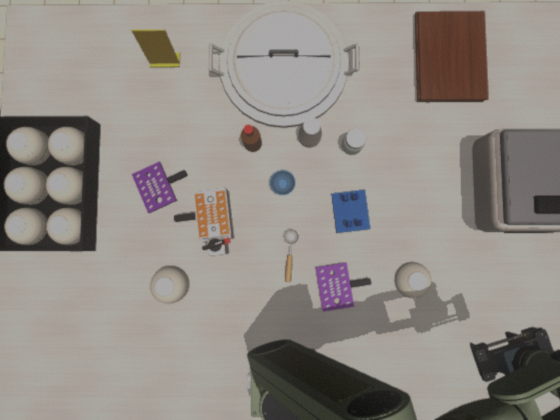

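View pics/side0.png

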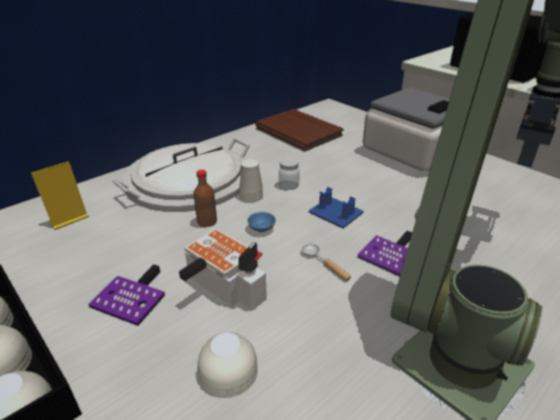

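The top view shows the plate (orange) at about (212,213) with its tab to the left at (185,217), the collar with its red tongue at (215,243), the rack at (350,211), and two purple decoys at (154,187) and (336,286). The side view agrees.

```bash
python3 - <<'E'
from h import *
for n in ['top','side']:
    P=np.load(f'/tmp/{n}0.npy'); im=cv2.imread(f'pics/{n}0.png'); h=cv2.cvtColor(im,cv2.COLOR_BGR2HSV)
    H,S,V=h[...,0],h[...,1],h[...,2]
    m=(H>4)&(H<16)&(S>150)&(V>120)&(P[...,2]>.085)&(P[...,2]<.115)&(abs(P[...,1]-.2)<.15)
    q=P[m]; print(n,'orange',m.sum(),q.mean(0),np.median(q[:,2]))
    r=cv2.minAreaRect((q[:,:2]*1000).astype(np.float32)); print(r)
    m=(abs(P[...,2]-.104)<.02)&(V<60)&(P[...,0]>.3)&(P[...,0]<.55)&(P[...,1]>.05)&(P[...,1]<.4)
    k,l,st,ce=cv2.connectedComponentsWithStats(m.astype(np.uint8))
    for i in range(1,k):
        if st[i,4]>15: print('black',P[l==i].mean(0),st[i,4],cv2.minAreaRect((P[l==i][:,:2]*1000).astype(np.float32)))
    m=((H<4)|(H>174))&(S>150)&(V>80)&(abs(P[...,1]-.2)<.15)&(P[...,0]<.45)&(P[...,0]>.2)
    print('red',m.sum(),P[m].mean(0))
    m=(H>100)&(H<120)&(S>120)&(P[...,1]<-.1)&(P[...,1]>-.4)&(abs(P[...,0]-.42)<.15)&(P[...,2]<.08)
    for lo,hi in [(.003,.02),(.045,.08)]:
        q=P[m&(P[...,2]>lo)&(P[...,2]<hi)]; print('rack',len(q),q.mean(0),cv2.minAreaRect((q[:,:2]*1000).astype(np.float32)))
    # bracket / base top points
    m=(S<60)&(P[...,2]>.08)&(P[...,2]<.1)&(P[...,0]>.2)&(P[...,0]<.55)&(P[...,1]>.1)&(P[...,1]<.35)
    print('white',m.sum(),P[m].mean(0),cv2.minAreaRect((P[m][:,:2]*1000).astype(np.float32)))
E
```

```text
top orange 360 [0.52548393 0.21845591 0.10186835] 0.10175889645128244
((525.1837158203125, 217.27963256835938), (124.26966857910156, 85.47895812988281), 7.386699676513672)
red 14 [0.44395508 0.16900582 0.11164965]
rack 797 [ 0.52817283 -0.21447282  0.00975551] ((527.4776000976562, -216.31568908691406), (96.06290435791016, 104.75189208984375), 6.288003921508789)
rack 44 [ 0.50035698 -0.21876033  0.06125624] ((500.3857727050781, -221.33197021484375), (16.20383644104004, 44.438106536865234), 9.226183891296387)
white 301 [0.41087575 0.24341158 0.08844671] ((415.09954833984375, 251.07957458496094), (170.65101623535156, 288.3031311035156), 81.564453125)
side orange 465 [0.51992529 0.22238909 0.10123992] 0.10127392124842105
((521.6381225585938, 218.1785888671875), (126.8968734741211, 87.01968383789062), 5.31831693649292)
black [0.41832819 0.21004496 0.11435593] 138 ((416.7686462402344, 208.75547790527344), (19.42755889892578, 54.30686569213867), 10.25522232055664)
black [0.50578919 0.30196115 0.10019535] 286 ((509.3293762207031, 301.3926696777344), (18.595895767211914, 62.11830139160156), 6.959412574768066)
red 21 [0.43439139 0.17428257 0.11106293]
rack 532 [ 0.52069843 -0.20263172  0.0090922 ] ((521.5806274414062, -212.9894256591797), (101.68244171142578, 108.4274673461914), 4.602206230163574)
rack 68 [ 0.4997406  -0.21340861  0.05344708] ((529.0520629882812, -212.5560760498047), (85.03768157958984, 42.50580596923828), 5.675931930541992)
white 758 [0.428489   0.2577825  0.08896021] ((408.1783447265625, 258.37396240234375), (167.90150451660156, 279.5137023925781), 84.91036987304688)
```

```bash
cat >> h.py <<'E'
def tool(yaw,tilt):
    """tool y along the yaw direction, z down, tilted: tilt>0 points to the left (+y of that frame)"""
    Y=np.array([np.cos(yaw),np.sin(yaw),0]); L=np.array([-np.sin(yaw),np.cos(yaw),0])
    Z=np.sin(tilt)*L-np.cos(tilt)*np.array([0,0,1]); return R.from_matrix(np.stack([np.cross(Y,Z),Y,Z],1))
def legs(way,start=None):
    """way: list of (pos, Rotation); prints tool-frame moves, each from the previous"""
    s=bot.state(); p,T=start or (s['tool_pos'],rot(s['ee_rot']))
    for q,U in way:
        d=T.inv().apply(np.array(q)-p); w=(T.inv()*U).as_rotvec()
        print('d',d.round(4).tolist(),'w',w.round(4).tolist(),'rows %.1f'%max(np.linalg.norm(d)/.05,np.linalg.norm(w)/.15)); p,T=np.array(q),U
E
python3 - <<'E'
from h import *
a=0.11
legs([((.33,-.25,.36),tool(-.55,0)),((.47,.12,.36),tool(a,0)),((.45,.27,.34),tool(a,-.35))])
E
```

```text
d [0.2418, -0.2387, -0.1274] w [-0.0015, -0.0006, -0.722] rows 7.3
d [0.3886, -0.074, 0.0] w [0.0, 0.0, -0.66] rows 7.9
d [0.1513, -0.0034, 0.02] w [0.0, -0.35, 0.0] rows 3.1
```

Request:
step_arm --claw '[-1,-1,-1,-1,-1,-1,-1,-1]' --delta_pos '[[0.242,-0.239,-0.127],[0.242,-0.239,-0.127],[0.242,-0.239,-0.127],[0.242,-0.239,-0.127],[0.242,-0.239,-0.127],[0.242,-0.239,-0.127],[0.242,-0.239,-0.127],[0.242,-0.239,-0.127]]' --rotation '[[0,0,-0.722],[0,0,-0.722],[0,0,-0.722],[0,0,-0.722],[0,0,-0.722],[0,0,-0.722],[0,0,-0.722],[0,0,-0.722]]'

```text
time_s: 0.9
tool_pos: [0.3317, -0.247, 0.3618]
ee_rot: [0.001, 0.871, 0.49, 0.001]
wrist_force: [-0.1, 0.2, 0.1]
width: 1.001
```

Request:
step_arm --claw '[-1,-1,-1,-1,-1,-1,-1,-1]' --delta_pos '[[0.389,-0.074,0],[0.389,-0.074,0],[0.389,-0.074,0],[0.389,-0.074,0],[0.389,-0.074,0],[0.389,-0.074,0],[0.389,-0.074,0],[0.389,-0.074,0]]' --rotation '[[0,0,-0.66],[0,0,-0.66],[0,0,-0.66],[0,0,-0.66],[0,0,-0.66],[0,0,-0.66],[0,0,-0.66],[0,0,-0.66]]'

```text
time_s: 1.7
tool_pos: [0.471, 0.122, 0.3592]
ee_rot: [0.0, 0.667, 0.745, -0.001]
wrist_force: [0.9, -0.9, 0.3]
width: 1.0
```

```bash
python3 - <<'E'
from h import *
s=bot.state(); print(s['tool_pos'],s['joint_positions'].round(2))
c=read_camera('wrist'); print(c['xyz'],c['attitude'],c['vfov'],c['cx'],c['cy'])
cv2.imwrite('pics/w1.png',c['frame']); np.save('/tmp/w1.npy',cloud(c))
E
```

```text
[0.47095536 0.12203989 0.35915402] [ 0.23  0.12  1.51 -0.    1.51  0.12]
[0.46202607 0.20218947 0.51103624] [0.14257511 0.98826592 0.05427513 0.00755061] 70.04824714041148 280.100373676211 212.05386989523174
```

View pics/w1.png

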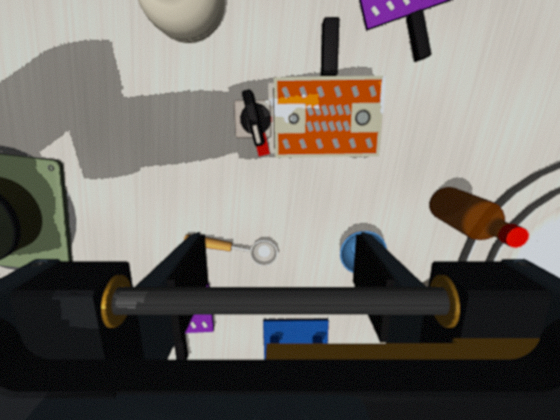

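The wrist view shows the pins at about (294,118) thin and (362,118) thick, the tab at (330,45), the fin at (255,118), the red tongue at (262,146), and a purple decoy's tab at (418,35). I'll measure these.

```bash
cat >> h.py <<'E'
def ray(c,u,v,z):
    """pixels cast onto the plane at height z"""
    f=210/np.tan(np.radians(c['vfov'])/2); d=rot(c['attitude']).apply(np.stack([(np.asarray(u,float)-c['cx'])/f,(np.asarray(v,float)-c['cy'])/f,np.ones(np.shape(u))],-1))
    o=np.array(c['xyz']); return o+d*((z-o[2])/d[...,2])[...,None]
E
python3 - <<'E'
from h import *
c=read_camera('wrist'); P=cloud(c); im=c['frame']; h=cv2.cvtColor(im,cv2.COLOR_BGR2HSV); H,S,V=[h[...,i] for i in range(3)]
def rect(m,z,name):
    m=m.astype(np.uint8); cs,_=cv2.findContours(m,cv2.RETR_EXTERNAL,cv2.CHAIN_APPROX_NONE)
    k=max(cs,key=cv2.contourArea).reshape(-1,2); q=ray(c,k[:,0],k[:,1],z)[:,:2]*1000
    print(name,[np.round(x,2) for x in cv2.minAreaRect(q.astype(np.float32))])
w=np.zeros((420,560),bool); w[60:170,265:395]=1
plate=(P[...,2]>.094)&(P[...,2]<.106)&w; rect(plate,.102,'plate')
rect(cv2.morphologyEx(((H<16)&(H>4)&(S>150)&w).astype(np.uint8),cv2.MORPH_CLOSE,np.ones((15,15))),.102,'orange')
t=np.zeros((420,560),bool); t[8:76,312:350]=1; rect((V<70)&t&(P[...,2]>.08),.107,'tab')
print('tabz',np.median(P[(V<40)&t&(P[...,2]>.08)][:,2]),'platez',np.median(P[plate][:,2]))
g=cv2.GaussianBlur(cv2.cvtColor(im,cv2.COLOR_BGR2GRAY),(0,0),1)
for (u,v,z) in [(294,118,.101),(362,118,.101)]:
    m=((S<90)&w).astype(np.uint8); k,l,st,ce=cv2.connectedComponentsWithStats(m); i=l[v,u]; print(st[i],ce[i],ray(c,*ce[i],z)*1000)
m=((H<4)|(H>174))&(S>150)&(P[...,2]>.09); m[:,:230]=0; m[:,300:]=0; m[200:]=0; rect(m,.112,'tongue')
m=(V<60)&(P[...,2]>.138)&(P[...,2]<.17); m[:,:230]=0; m[:,290:]=0; m[200:]=0; rect(m,.15,'fin')
# rack with top camera
P=np.load('/tmp/top0.npy'); im=cv2.imread('pics/top0.png')
E
python3 - <<'E'
from h import *
c=read_camera('top'); P=cloud(c); h=cv2.cvtColor(c['frame'],cv2.COLOR_BGR2HSV)
cv2.imwrite('pics/rack.png',cv2.resize(c['frame'][170:250,300:400],None,fx=6,fy=6,interpolation=cv2.INTER_CUBIC))
E
```

```text
plate [array([521.8 , 229.03]), array([140.16, 126.33]), np.float64(7.16)]
orange [array([522.85, 216.52]), array([130.73,  91.03]), np.float64(7.16)]
tab [array([511.11, 300.83]), array([19.16, 54.65]), np.float64(6.54)]
tabz 0.10726128542765251 platez 0.10263250800559481
[ 265   60  130  110 8322] [332.39329488 109.19802932] [529.14024872 235.30822764 101.        ]
[ 265   60  130  110 8322] [332.39329488 109.19802932] [529.14024872 235.30822764 101.        ]
tongue [array([440.21, 175.4 ]), array([14.73, 28.76]), np.float64(16.67)]
fin [array([430.24, 205.33]), array([12.45, 61.84]), np.float64(19.26)]
```

View pics/rack.png

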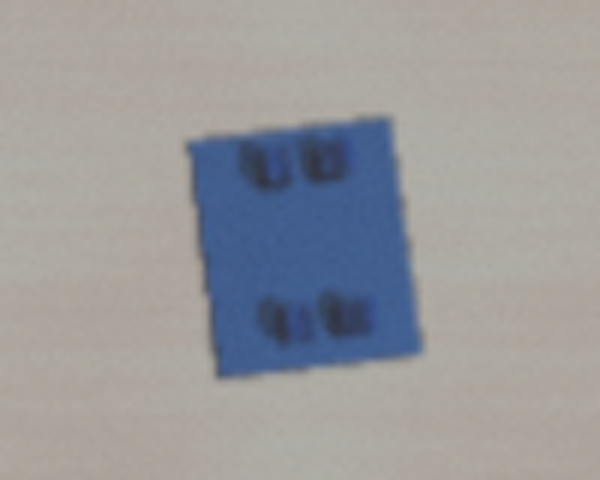

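```bash
cat >> h.py <<'E'
BASE=np.array([.5225,.2165]); BY=.1245
def bp(x,y,z,o=BASE,a=BY): return np.array([o[0]+x*np.cos(a)-y*np.sin(a),o[1]+x*np.sin(a)+y*np.cos(a),z])
E
python3 - <<'E'
from h import *
T=tool(BY,-.75); g=bp(0,.086,.096); d=T.apply([0,0,1])
legs([(g-.12*d,T),(g,T)])
c=read_camera('top'); h=cv2.cvtColor(c['frame'],cv2.COLOR_BGR2HSV); P=cloud(c)
m=((h[...,0]>100)&(h[...,0]<125)&(h[...,1]>100)).astype(np.uint8); m[:,:320]=0; m[:,400:]=0; m[:170]=0; m[250:]=0
m=cv2.morphologyEx(m,cv2.MORPH_CLOSE,np.ones((9,9)))
cs,_=cv2.findContours(m,0,cv2.CHAIN_APPROX_NONE); k=max(cs,key=cv2.contourArea).reshape(-1,2)
print(cv2.minAreaRect((ray(c,k[:,0],k[:,1],.008)[:,:2]*1000).astype(np.float32)))
E
```

```text
d [0.2561, 0.0606, 0.1742] w [-0.0066, -0.7491, -0.0092] rows 6.3
d [-0.0, -0.0, 0.12] w [0.0, 0.0, 0.0] rows 2.4
((540.9003295898438, -215.3701629638672), (125.12403869628906, 105.55290222167969), 6.975069522857666)
```

Request:
step_arm --claw '[-1,-1,-1,-1,-1,-1,-1,-1]' --delta_pos '[[0.256,0.061,0.174],[0.256,0.061,0.174],[0.256,0.061,0.174],[0.256,0.061,0.174],[0.256,0.061,0.174],[0.256,0.061,0.174],[0.256,0.061,0.174],[0.256,0.061,0.174]]' --rotation '[[-0.007,-0.749,-0.009],[-0.007,-0.749,-0.009],[-0.007,-0.749,-0.009],[-0.007,-0.749,-0.009],[-0.007,-0.749,-0.009],[-0.007,-0.749,-0.009],[-0.007,-0.749,-0.009],[-0.007,-0.749,-0.009]]'

```text
time_s: 2.7
tool_pos: [0.5035, 0.381, 0.1838]
ee_rot: [0.275, 0.617, 0.696, -0.243]
wrist_force: [0.2, -0.0, 0.6]
width: 1.0
```

```bash
python3 - <<'E'
from h import *
s=bot.state(); print(s['tool_pos'],s['joint_positions'].round(2),s['wrist_force'].round(1))
T=tool(BY,-.75); g=bp(0,.086,.096); legs([(g,T)])
E
```

```text
[0.50345428 0.38102085 0.18377674] [ 0.88  0.71  1.24 -0.53  1.74  0.82] [ 0.2 -0.   0.6]
d [0.0018, -0.0012, 0.1185] w [-0.0027, 0.0019, -0.0032] rows 2.4
```

Request:
step_arm --claw '[-1,-1,-1,-1,-1,1,1,1]' --delta_pos '[[0.001,-0.001,0.04],[0.002,-0.001,0.08],[0.002,-0.001,0.1],[0.002,-0.001,0.1185],[0.002,-0.001,0.1185],[0.002,-0.001,0.1185],[0.002,-0.001,0.1185],[0.002,-0.001,0.1185]]' --rotation '[[0,0,0],[0,0,0],[-0.003,0.002,-0.003],[-0.003,0.002,-0.003],[-0.003,0.002,-0.003],[-0.003,0.002,-0.003],[-0.003,0.002,-0.003],[-0.003,0.002,-0.003]]'

```text
time_s: 3.5
tool_pos: [0.5123, 0.3034, 0.0991]
ee_rot: [0.275, 0.617, 0.698, -0.239]
wrist_force: [-0.3, -0.3, 0.1]
width: 0.766
```

Request:
step_arm --claw '[1,1,1,1]' --delta_pos '[[0,0,0],[0,0,0],[0,0,0],[0,0,0]]' --rotation '[[0,0,0],[0,0,0],[0,0,0],[0,0,0]]'

```text
time_s: 3.9
tool_pos: [0.5117, 0.303, 0.0976]
ee_rot: [0.275, 0.616, 0.698, -0.24]
wrist_force: [0.8, -0.3, 0.3]
width: 0.418
```

```bash
python3 - <<'E'
from h import *
s=bot.state(); print(s['tool_pos'],s['joint_positions'].round(2),s['wrist_force'].round(1),s['moment'].round(2),s['width'],rot(s['ee_rot']).as_matrix().round(4))
np.savez('grip1.npz',p=s['tool_pos'],q=s['ee_rot'])
legs([(s['tool_pos']+[0,0,.12],rot(s['ee_rot']))])
E
```

```text
[0.51169825 0.30299066 0.09764646] [ 0.8   0.7   1.49 -0.56  1.49  0.88] [ 0.8 -0.3  0.3] [ 0.44 -0.1  -0.01] 0.41762135807547346 [[-0.0895  0.9922  0.0872]
 [ 0.728   0.1249 -0.6741]
 [-0.6797  0.0031 -0.7335]]
d [-0.0816, 0.0004, -0.088] w [0.0, 0.0, 0.0] rows 2.4
```

Fingers are still closing; I'll wait, then lift 15 mm as a check.

Request:
step_arm --claw '[1,1,1,1,1,1]' --delta_pos '[[0,0,0],[0,0,0],[0,0,0],[0,0,0],[0,0,0],[0,0,0]]' --rotation '[[0,0,0],[0,0,0],[0,0,0],[0,0,0],[0,0,0],[0,0,0]]'

```text
time_s: 4.5
tool_pos: [0.5118, 0.3028, 0.0977]
ee_rot: [0.275, 0.616, 0.698, -0.24]
wrist_force: [0.9, -0.3, -0.1]
width: 0.218
```

```bash
python3 - <<'E'
from h import *
s=bot.state(); print(s['tool_pos'],s['wrist_force'].round(1),s['moment'].round(2),s['width'],rot(s['ee_rot']).as_matrix().round(4))
np.savez('grip1.npz',p=s['tool_pos'],q=s['ee_rot'])
E
```

```text
[0.51180913 0.30282768 0.09772781] [ 0.9 -0.3 -0.1] [0.42 0.04 0.08] 0.2183459863217803 [[-0.0893  0.9922  0.0871]
 [ 0.7282  0.1247 -0.6739]
 [-0.6795  0.0033 -0.7337]]
```

Request:
step_arm --claw '[1,1,1,1,1,1,1,1]' --delta_pos '[[-0.007,0,-0.007],[-0.014,0,-0.015],[-0.021,0,-0.023],[-0.041,0,-0.044],[-0.061,0,-0.066],[-0.082,0,-0.088],[-0.102,0,-0.11],[-0.102,0,-0.11]]' --rotation '[[0,0,0],[0,0,0],[0,0,0],[0,0,0],[0,0,0],[0,0,0],[0,0,0],[0,0,0]]'

```text
time_s: 5.3
tool_pos: [0.5123, 0.3035, 0.2529]
ee_rot: [0.275, 0.618, 0.697, -0.236]
wrist_force: [-0.5, -0.1, -2.7]
width: 0.215
```

```bash
python3 - <<'E'
from h import *
s=bot.state(); print(s['tool_pos'],s['wrist_force'].round(1),s['moment'].round(2),s['width'])
c=read_camera('top'); P=cloud(c); h=cv2.cvtColor(c['frame'],cv2.COLOR_BGR2HSV)
m=(h[...,0]>4)&(h[...,0]<16)&(h[...,1]>150)&(P[...,2]>.15); q=P[m]; q=q[(abs(q[:,0]-.52)<.12)&(abs(q[:,1]-.21)<.12)]
print(len(q),q.mean(0))
A=np.c_[q[:,:2]-q[:,:2].mean(0),np.ones(len(q))]; n=np.linalg.lstsq(A,q[:,2],rcond=None)[0]; print('slopes',n)
E
```

```text
[0.51232919 0.30348026 0.25293108] [-0.5 -0.1 -2.7] [ 0.85 -0.03  0.03] 0.21498425956964554
599 [0.52522623 0.21855922 0.25671695]
slopes [0.01173891 0.00796806 0.25671695]
```

```bash
python3 - <<'E'
from h import *
T=rot(bot.state()['ee_rot']); legs([((.5,.03,.36),T)])
E
```

```text
d [-0.2732, -0.0447, 0.1013] w [0.0, 0.0, 0.0] rows 5.9
```

Request:
step_arm --claw '[1,1,1,1,1,1,1,1]' --delta_pos '[[-0.034,-0.006,0.012],[-0.073,-0.012,0.027],[-0.117,-0.019,0.043],[-0.161,-0.026,0.06],[-0.2,-0.033,0.074],[-0.24,-0.039,0.089],[-0.273,-0.045,0.101],[-0.273,-0.045,0.101]]' --rotation '[[0,0,0],[0,0,0],[0,0,0],[0,0,0],[0,0,0],[0,0,0],[0,0,0],[0,0,0]]'

```text
time_s: 6.15
tool_pos: [0.4983, 0.0269, 0.3601]
ee_rot: [0.275, 0.618, 0.696, -0.241]
wrist_force: [-0.4, 0.1, -2.7]
width: 0.217
```

```bash
python3 - <<'E'
from h import *
s=bot.state(); print(s['tool_pos'],s['joint_positions'].round(2),s['width'])
c=read_camera('wrist'); cv2.imwrite('pics/w2.png',c['frame']); P=cloud(c); h=cv2.cvtColor(c['frame'],cv2.COLOR_BGR2HSV)
m=(h[...,0]>100)&(h[...,0]<125)&(h[...,1]>100)&(P[...,1]<-.1)&(P[...,2]<.08)
for lo,hi,z in [(.004,.014,.01),(.057,.075,.066)]:
    k=(m&(P[...,2]>lo)&(P[...,2]<hi)).astype(np.uint8); n,l,st,ce=cv2.connectedComponentsWithStats(k)
    for i in range(1,n):
        if st[i,4]>30:
            cs,_=cv2.findContours((l==i).astype(np.uint8),0,cv2.CHAIN_APPROX_NONE); q=cs[0].reshape(-1,2)
            print(z,st[i],cv2.minAreaRect((ray(c,q[:,0],q[:,1],z)[:,:2]*1000).astype(np.float32)),P[l==i].mean(0))
np.savez('/tmp/w2.npz',P=P)
E
```

```text
[0.49832214 0.02685227 0.3601072 ] [ 0.45  0.22  1.59 -0.7   1.6   0.41] 0.21653462334903198
0.01 [ 249  111   74   45 2460] ((537.9017333984375, -211.7311553955078), (126.79108428955078, 110.47425079345703), 6.634462833404541) [ 0.53562487 -0.20093029  0.01034335]
0.01 [411 326  74   3 102] ((2022.315185546875, -2026.9573974609375), (63.14771270751953, 598.9520874023438), 89.99665069580078) [ 2.01362365 -2.02904615  0.00905525]
0.066 [257 149  11   5  55] ((495.2552795410156, -198.50975036621094), (17.51481056213379, 9.932048797607422), 6.571009159088135) [ 0.49543834 -0.20104471  0.06364612]
0.066 [305 149  12   5  52] ((577.4486083984375, -189.03787231445312), (18.977323532104492, 9.942118644714355), 6.577883243560791) [ 0.5781406  -0.19153958  0.06349209]
0.066 [258 160   9   7  52] ((497.38812255859375, -229.86927795410156), (14.473671913146973, 16.969560623168945), 4.531485080718994) [ 0.49799958 -0.23598863  0.06188969]
0.066 [304 160  10   7  51] ((580.3762817382812, -220.36952209472656), (16.859954833984375, 16.528295516967773), 6.558115005493164) [ 0.58145704 -0.22575474  0.06190023]
0.066 [409 333  74   4 189] ((1990.306396484375, -2031.4324951171875), (122.57746124267578, 622.559814453125), 89.7092514038086) [ 1.99988395 -2.02904328  0.06595963]
```

View pics/w2.png

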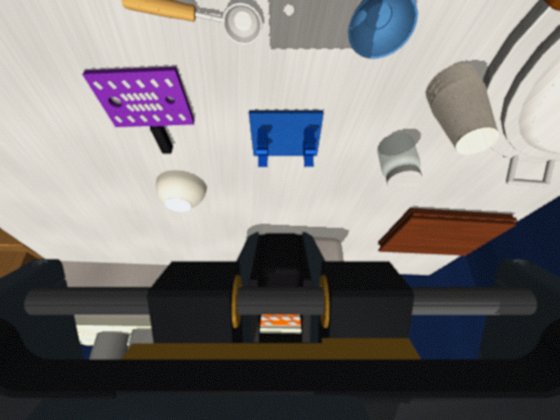

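```bash
cat >> h.py <<'E'
RK=np.array([.5383,-.2122]); RY=.118
E
python3 - <<'E'
from h import *
T2=tool(RY,.828); Tm=tool(RY,.1)
f=lambda z: bp(0,-.0017,z,RK,RY)
legs([((.52,-.09,.36),Tm),(f(.32),T2),(f(.235),T2)])
E
```

```text
d [-0.0893, 0.0067, 0.0807] w [0.0039, 0.8461, 0.0029] rows 5.6
d [-0.1286, 0.0038, 0.0273] w [-0.0, 0.728, 0.0] rows 4.9
d [-0.0626, 0.0, 0.0575] w [0.0, 0.0, 0.0] rows 1.7
```

Request:
step_arm --claw '[1,1,1,1,1,1,1,1]' --delta_pos '[[-0.009,0.001,0.008],[-0.022,0.002,0.02],[-0.035,0.003,0.032],[-0.049,0.004,0.044],[-0.062,0.005,0.056],[-0.075,0.006,0.068],[-0.085,0.007,0.077],[-0.089,0.007,0.081]]' --rotation '[[0,0.08,0],[0.001,0.2,0.001],[0.002,0.33,0.001],[0.002,0.46,0.002],[0.003,0.59,0.002],[0.003,0.71,0.002],[0.004,0.8,0.003],[0.004,0.846,0.003]]'

```text
time_s: 7.0
tool_pos: [0.5219, -0.0899, 0.3579]
ee_rot: [-0.039, 0.663, 0.747, 0.033]
wrist_force: [-0.1, 0.3, -2.4]
width: 0.216
```

Request:
step_arm --claw '[1,1,1,1,1,1,1,1]' --delta_pos '[[-0.012,0,0.003],[-0.032,0.001,0.007],[-0.051,0.002,0.011],[-0.071,0.002,0.015],[-0.09,0.003,0.019],[-0.11,0.003,0.023],[-0.123,0.004,0.026],[-0.129,0.004,0.027]]' --rotation '[[0,0.07,0],[0,0.18,0],[0,0.29,0],[0,0.4,0],[0,0.51,0],[0,0.62,0],[0,0.7,0],[0,0.728,0]]'

```text
time_s: 7.8
tool_pos: [0.5411, -0.2142, 0.3157]
ee_rot: [-0.304, 0.608, 0.683, 0.266]
wrist_force: [0.1, 0.1, -3.3]
width: 0.219
```

```bash
python3 - <<'E'
from h import *
s=bot.state(); print(s['tool_pos'],s['joint_positions'].round(2),s['width'],s['wrist_force'].round(1))
c=read_camera('side'); cv2.imwrite('pics/s2.png',c['frame'][150:300,220:420]) ; P=cloud(c)
h=cv2.cvtColor(c['frame'],cv2.COLOR_BGR2HSV)
g=(h[...,0]>35)&(h[...,0]<85)&(h[...,1]>120)&(abs(P[...,0]-.54)<.12)&(abs(P[...,1]+.21)<.1)&(P[...,2]>.15)
q=P[g]; print('green',len(q),q.mean(0) if len(q) else 0)
if len(q)>50:
    A=np.c_[q[:,[0,2]]-q[:,[0,2]].mean(0),np.ones(len(q))]; print('y=a x+b z+c',np.linalg.lstsq(A,q[:,1],rcond=None)[0])
f=lambda z: bp(0,-.0017,z,RK,RY); T2=tool(RY,.828)
legs([(f(.225),T2),(f(.148),T2)])
E
```

```text
[ 0.54113772 -0.21424174  0.31566249] [-0.68  0.57  1.2   0.59  1.97 -0.73] 0.21853110182706173 [ 0.1  0.1 -3.3]
green 53 [ 0.53780489 -0.20438505  0.23390597]
y=a x+b z+c [ 0.13780163  0.03595245 -0.20438505]
d [-0.0666, -0.002, 0.0618] w [-0.0049, -0.0039, -0.0038] rows 1.8
d [-0.0567, 0.0, 0.0521] w [0.0, 0.0, 0.0] rows 1.5
```

Request:
step_arm --claw '[1,1,1,1,1,1]' --delta_pos '[[-0.015,0,0.014],[-0.035,-0.001,0.032],[-0.055,-0.002,0.051],[-0.067,-0.002,0.062],[-0.067,-0.002,0.062],[-0.067,-0.002,0.062]]' --rotation '[[-0.002,-0.001,-0.001],[-0.003,-0.002,-0.002],[-0.005,-0.004,-0.004],[-0.005,-0.004,-0.004],[-0.005,-0.004,-0.004],[-0.005,-0.004,-0.004]]'

```text
time_s: 8.45
tool_pos: [0.5394, -0.212, 0.2303]
ee_rot: [-0.297, 0.607, 0.687, 0.268]
wrist_force: [-0.2, -0.9, -1.8]
width: 0.218
```

```bash
python3 - <<'E'
from h import *
s=bot.state(); print(s['tool_pos'],s['wrist_force'].round(1))
a=[cv2.resize(read_camera('side')['frame'][110:250,270:420],None,fx=4,fy=4,interpolation=cv2.INTER_CUBIC)]
cv2.imwrite('pics/s3.png',a[0])
c=read_camera('wrist'); cv2.imwrite('pics/w3.png',c['frame'])
f=lambda z: bp(0,-.0017,z,RK,RY); T2=tool(RY,.828)
legs([(f(.148),T2)])
E
```

```text
[ 0.53939521 -0.21199593  0.23027569] [-0.2 -0.9 -1.8]
d [-0.0614, -0.002, 0.0555] w [0.0044, 0.007, 0.0085] rows 1.7
```

View pics/s3.png

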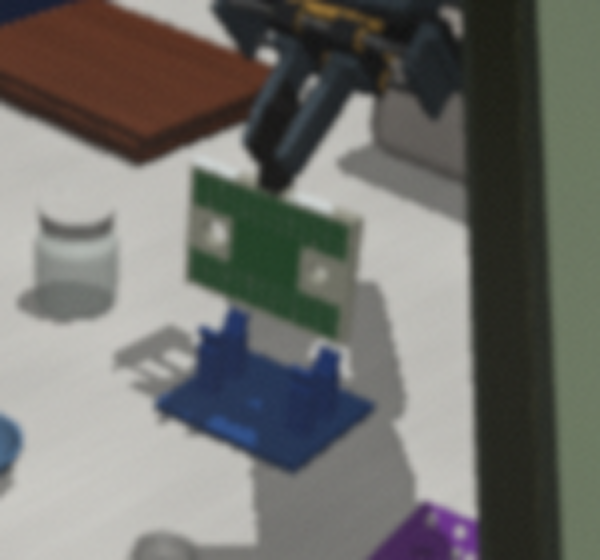

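The side view shows the plate hanging upright, green side towards the camera at about (265,240) in the crop, directly over the slot posts (225,330) and (320,375).

Request:
step_arm --claw '[1,1,1,1,1,1]' --delta_pos '[[-0.008,-0.002,0.006],[-0.016,-0.002,0.013],[-0.024,-0.002,0.02],[-0.03,-0.002,0.026],[-0.03,-0.002,0.026],[-0.03,-0.002,0.026]]' --rotation '[[0.004,0.007,0.008],[0.004,0.007,0.008],[0.004,0.007,0.008],[0.004,0.007,0.008],[0.004,0.007,0.008],[0.004,0.007,0.008]]'

```text
time_s: 9.15
tool_pos: [0.5373, -0.2141, 0.1892]
ee_rot: [-0.302, 0.608, 0.684, 0.267]
wrist_force: [-0.5, -0.3, -1.8]
width: 0.216
```

```bash
python3 - <<'E'
from h import *
s=bot.state(); print(s['tool_pos'],s['wrist_force'].round(1),s['moment'].round(2))
c=read_camera('side'); P=cloud(c); h=cv2.cvtColor(c['frame'],cv2.COLOR_BGR2HSV)
x0,y0=P[...,0]-RK[0],P[...,1]-RK[1]; X=x0*np.cos(RY)+y0*np.sin(RY); Y=-x0*np.sin(RY)+y0*np.cos(RY); Z=P[...,2]
near=(abs(X)<.09)&(abs(Y)<.06)
g=near&(h[...,0]>35)&(h[...,0]<90)&(h[...,1]>60)&(Z>.07)
A=np.c_[X[g],Z[g]-.13,np.ones(g.sum())]; print('green',g.sum(),np.linalg.lstsq(A,Y[g],rcond=None)[0],X[g].min(),X[g].max(),np.median(Y[g]))
b=near&(h[...,0]>100)&(h[...,0]<128)&(h[...,1]>100)&(Z>.02)
for sx in (-1,1):
    k=b&(sx*X>.02)&(Y>0); print('post',k.sum(),np.median(X[k]),X[k].min(),X[k].max(),Y[k].max(),np.percentile(Y[k],[10,50,90]),Z[k].max())
f=lambda z: bp(0,-.0017,z,RK,RY); T2=tool(RY,.828)
legs([(f(.148),T2)])
E
```

```text
[ 0.53728545 -0.21408944  0.18922498] [-0.5 -0.3 -1.8] [-0.73 -0.22  0.01]
green 574 [-0.00696323  0.00551662  0.0069405 ] -0.06723301938817579 0.06321082952879446 0.006828586498635441
post 96 -0.04495254122516249 -0.053494795658068056 -0.03282710966327503 0.022066591695166022 [0.01058607 0.0166734  0.02000942] 0.0658694165845235
post 75 0.03716625429872228 0.030435732840928174 0.049183887984948764 0.022790511290767534 [0.00995439 0.017306   0.02091594] 0.06728133860917929
d [-0.0306, 0.0013, 0.0279] w [-0.0011, -0.0024, -0.0018] rows 0.8
```

Request:
step_arm --claw '[1,1,1,1,1,1,1]' --delta_pos '[[-0.007,0.001,0.006],[-0.014,0.001,0.012],[-0.02,0.001,0.018],[-0.025,0.001,0.023],[-0.029,0.001,0.0265],[-0.03,0.001,0.0275],[-0.03,0.001,0.0275]]' --rotation '[[-0.001,-0.002,-0.002],[-0.001,-0.002,-0.002],[-0.001,-0.002,-0.002],[-0.001,-0.002,-0.002],[-0.001,-0.002,-0.002],[-0.001,-0.002,-0.002],[-0.001,-0.002,-0.002]]'

```text
time_s: 9.9
tool_pos: [0.538, -0.2127, 0.1494]
ee_rot: [-0.302, 0.607, 0.684, 0.268]
wrist_force: [0.6, 3.6, -1.2]
width: 0.218
```

```bash
python3 - <<'E'
from h import *
s=bot.state(); print(s['tool_pos'],s['wrist_force'].round(1),s['moment'].round(2))
T=rot(s['ee_rot']); print(T.as_matrix().round(4))
np.savez('grip2.npz',p=s['tool_pos'],q=s['ee_rot'])
E
```

```text
[ 0.53804366 -0.21270784  0.14938456] [ 0.6  3.6 -1.2] [ 0.46 -0.23 -0.06]
[[-8.030e-02  9.930e-01 -8.710e-02]
 [ 6.698e-01  1.185e-01  7.331e-01]
 [ 7.382e-01  5.000e-04 -6.746e-01]]
```

Request:
step_arm --claw '[1,1,-0.2,-0.2,-0.2,-0.2,-0.2,-0.2]' --delta_pos '[[0,0,0.001],[0,0,0.0015],[0,0,0.0015],[0,0,0.0015],[0,0,0.0015],[0,0,0.0015],[0,0,-0.04],[0,0,-0.08]]' --rotation '[[0,0,0],[0,0,0],[0,0,0],[0,0,0],[0,0,0],[0,0,0],[0,0,0],[0,0,0]]'

```text
time_s: 10.7
tool_pos: [0.545, -0.2726, 0.2034]
ee_rot: [-0.302, 0.608, 0.684, 0.267]
wrist_force: [1.1, -1.3, -0.2]
width: 0.601
```

```bash
cat >> h.py <<'E'
def rackplate():
    c=read_camera('side'); P=cloud(c); h=cv2.cvtColor(c['frame'],cv2.COLOR_BGR2HSV)
    x0,y0=P[...,0]-RK[0],P[...,1]-RK[1]; X=x0*np.cos(RY)+y0*np.sin(RY); Y=-x0*np.sin(RY)+y0*np.cos(RY); Z=P[...,2]
    g=(abs(X)<.09)&(abs(Y)<.06)&(h[...,0]>35)&(h[...,0]<90)&(h[...,1]>60)&(Z>.05)
    A=np.c_[X[g],Z[g]-.06,np.ones(g.sum())]; print('green',g.sum(),np.linalg.lstsq(A,Y[g],rcond=None)[0],X[g].min(),X[g].max(),Z[g].max())
    t=(abs(X)<.03)&(abs(Y)<.05)&(h[...,2]<60)&(Z>.12)&(Z<.19); print('tab',t.sum(),np.median(X[t]),Y[t].max(),np.percentile(Z[t],98))
    return c
E
python3 - <<'E'
from h import *
s=bot.state(); print(s['tool_pos'],s['joint_positions'].round(2),s['width'],s['wrist_force'].round(1)); rackplate()
# regrasp: approach from +y side, tilt -.75
g=bp(0,0,.147,RK,RY); 
for t in (-.75,):
    T=tool(RY,t); d=T.apply([0,0,1]); legs([(g+[0,0,.17],tool(RY,.1)),(g-.10*d,T),(g,T)])
E
```

```text
[ 0.54495367 -0.27258454  0.20337912] [-0.74  0.7   1.24  0.53  1.85 -0.88] 0.6013105418199283 [ 1.1 -1.3 -0.2]
green 374 [-0.00042964  0.0038113   0.00261732] -0.06477265378148513 0.06185132820173083 0.10582476693813903
tab 126 -0.007222937792857568 0.013286494955649564 0.17433514097370906
d [0.1253, 0.0, -0.0263] w [0.007, -0.7203, 0.0006] rows 4.8
d [0.0582, 0.0, 0.1032] w [0.0, -0.85, 0.0] rows 5.7
d [-0.0, -0.0, 0.1] w [0.0, 0.0, 0.0] rows 2.0
```

Request:
step_arm --claw '[-0.2,-0.2,-0.2,-0.2,-0.2,-0.2,-0.2,-0.2]' --delta_pos '[[0.04,0,-0.01],[0.08,0,-0.018],[0.11,0,-0.025],[0.125,0,-0.026],[0.125,0,-0.026],[0.125,0,-0.026],[0.125,0,-0.026],[0.125,0,-0.026]]' --rotation '[[0,0,0],[0,-0.1,0],[0,-0.24,0],[0.003,-0.38,0],[0.007,-0.52,0],[0.007,-0.66,0],[0.007,-0.72,0],[0.007,-0.72,0]]'

```text
time_s: 11.55
tool_pos: [0.5372, -0.2056, 0.3141]
ee_rot: [-0.041, 0.661, 0.748, 0.034]
wrist_force: [0.2, -0.1, 1.2]
width: 0.599
```

Request:
step_arm --claw '[-0.2,-0.2,-0.2,-0.2,-0.2,-0.2,-0.2,-0.2]' --delta_pos '[[0.025,0,0.01],[0.05,0,0.03],[0.058,0,0.05],[0.058,0,0.075],[0.058,0,0.095],[0.058,0,0.103],[0.058,0,0.103],[0.058,0,0.103]]' --rotation '[[0,-0.14,0],[0,-0.28,0],[0,-0.42,0],[0,-0.56,0],[0,-0.7,0],[0,-0.82,0],[0,-0.85,0],[0,-0.85,0]]'

```text
time_s: 12.35
tool_pos: [0.5281, -0.1389, 0.2144]
ee_rot: [0.268, 0.616, 0.699, -0.244]
wrist_force: [0.5, -0.3, 1.0]
width: 0.599
```

```bash
python3 - <<'E'
from h import *
s=bot.state(); print(s['tool_pos'],s['joint_positions'].round(2),s['width'],s['wrist_force'].round(1))
c=read_camera('top'); P=cloud(c); h=cv2.cvtColor(c['frame'],cv2.COLOR_BGR2HSV)
q=bp(0,0,0,RK,RY); t=(abs(P[...,0]-q[0])<.03)&(abs(P[...,1]-q[1])<.03)&(P[...,2]>.15)&(P[...,2]<.19)&(h[...,2]<80); print('tab top',t.sum(),P[t].mean(0) if t.any() else 0)
w=read_camera('wrist'); cv2.imwrite('pics/w4.png',w['frame'])
g=bp(0,0,.147,RK,RY); T=tool(RY,-.75); legs([(g,T)])
E
```

```text
[ 0.52809122 -0.13890897  0.21435704] [ 0.12  0.31  1.86 -0.83  1.15  0.42] 0.5987286422779649 [ 0.5 -0.3  1. ]
tab top 55 [ 0.5399102  -0.21524577  0.17157244]
d [-0.0071, 0.0011, 0.1003] w [-0.0032, -0.0089, 0.0056] rows 2.0
```

View pics/w4.png

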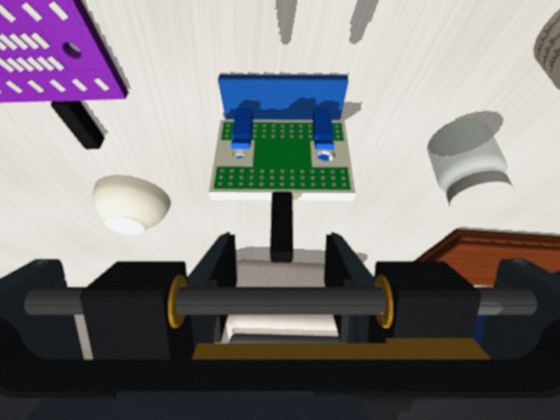

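The wrist view shows the tab (283,225) centred between the open fingers (225 to 345), green face up towards the camera, and the rack behind it. I'll regrasp.

Request:
step_arm --claw '[-0.2,-0.2,-0.2,-0.2,1,1,1,1]' --delta_pos '[[-0.008,0.001,0.035],[-0.008,0.001,0.07],[-0.008,0.001,0.101],[-0.008,0.001,0.101],[-0.008,0.001,0.101],[-0.008,0.001,0.101],[-0.008,0.001,0.101],[-0.008,0.001,0.101]]' --rotation '[[-0.003,-0.009,0.006],[-0.003,-0.009,0.006],[-0.003,-0.009,0.006],[-0.003,-0.009,0.006],[-0.003,-0.009,0.006],[-0.003,-0.009,0.006],[-0.003,-0.009,0.006],[-0.003,-0.009,0.006]]'

```text
time_s: 13.25
tool_pos: [0.5387, -0.2123, 0.1484]
ee_rot: [0.275, 0.618, 0.696, -0.243]
wrist_force: [0.0, -0.0, -0.5]
width: 0.28
```

Request:
step_arm --claw '[1,1,1,1,1,1]' --delta_pos '[[0,0,0],[0,0,0],[0,0,0],[0,0,0],[0,0,0],[0,0,0]]' --rotation '[[0,0,0],[0,0,0],[0,0,0],[0,0,0],[0,0,0],[0,0,0]]'

```text
time_s: 13.85
tool_pos: [0.5384, -0.2127, 0.148]
ee_rot: [0.275, 0.618, 0.696, -0.243]
wrist_force: [-1.2, 4.3, 5.7]
width: 0.214
```

```bash
python3 - <<'E'
from h import *
s=bot.state(); print(s['tool_pos'],s['width'],s['wrist_force'].round(1),s['moment'].round(2))
T=rot(s['ee_rot']); print(T.as_matrix().round(4)); rackplate()
np.savez('grip3.npz',p=s['tool_pos'],q=s['ee_rot'])
legs([(s['tool_pos']+[0,0,.2],T)])
E
```

```text
[ 0.53842562 -0.21272027  0.14801564] 0.2138029426908362 [-1.2  4.3  5.7] [ 0.58  0.23 -0.15]
[[-0.0858  0.9929  0.0822]
 [ 0.7257  0.1188 -0.6777]
 [-0.6827  0.0015 -0.7307]]
green 388 [0.00046824 0.00280666 0.00178273] -0.06459561360848923 0.06206269618784579 0.10708707104752457
tab 25 -0.0015777114754244215 0.04695242392605159 0.17081218839696513
d [-0.1365, 0.0003, -0.1461] w [0.0, 0.0, -0.0] rows 4.0
```

Request:
step_arm --claw '[1,1,1,1,1,1,1,1]' --delta_pos '[[-0.008,0,-0.008],[-0.02,0,-0.022],[-0.036,0,-0.039],[-0.056,0,-0.06],[-0.083,0,-0.089],[-0.11,0,-0.117],[-0.13,0,-0.139],[-0.14,0,-0.15]]' --rotation '[[0,0,0],[0,0,0],[0,0,0],[0,0,0],[0,0,0],[0,0,0],[0,0,0],[0,0,0]]'

```text
time_s: 14.7
tool_pos: [0.5382, -0.213, 0.3556]
ee_rot: [0.276, 0.618, 0.695, -0.242]
wrist_force: [0.4, -0.5, -3.4]
width: 0.216
```

```bash
python3 - <<'E'
from h import *
s=bot.state(); print(s['tool_pos'],s['width'],s['wrist_force'].round(1),s['moment'].round(2))
# plate tilt in the grip, seen from the side
c=read_camera('side'); P=cloud(c); h=cv2.cvtColor(c['frame'],cv2.COLOR_BGR2HSV); q=s['tool_pos']
g=(h[...,0]>35)&(h[...,0]<90)&(h[...,1]>60)&(np.linalg.norm(P-(q-[0,0,.087]),axis=-1)<.1); print(g.sum(),P[g].mean(0)-q)
A=np.c_[P[g][:,0]-q[0],P[g][:,2]-q[2]+.087,np.ones(g.sum())]; print('plane y=',np.linalg.lstsq(A,P[g][:,1]-q[1],rcond=None)[0])
Tg=rot(s['ee_rot']); print(np.round([np.arctan2(Tg.as_matrix()[1,1],Tg.as_matrix()[0,1])],4))
T2=tool(BY,.82); t=bp(0,-.087,.24)
legs([((.50,-.07,.36),tool(BY,0)),((.52,.10,.34),T2),(t,T2)])
E
```

```text
[ 0.53823483 -0.21297066  0.35559504] 0.21564283876478563 [ 0.4 -0.5 -3.4] [ 0.67 -0.03 -0.  ]
943 [-0.0015897   0.0018728  -0.08817191]
plane y= [ 0.11824177 -0.00077675  0.00205986]
[0.1186]
d [0.1048, -0.0215, -0.1027] w [0.0042, 0.7524, -0.008] rows 5.0
d [0.1662, 0.041, 0.02] w [0.0, 0.82, -0.0] rows 5.5
d [-0.0538, 0.0169, 0.0889] w [0.0, 0.0, 0.0] rows 2.1
```

Request:
step_arm --claw '[1,1,1,1,1,1,1,1]' --delta_pos '[[0.008,-0.002,-0.008],[0.024,-0.005,-0.024],[0.04,-0.008,-0.04],[0.058,-0.012,-0.057],[0.076,-0.016,-0.074],[0.09,-0.019,-0.088],[0.1,-0.021,-0.098],[0.105,-0.022,-0.103]]' --rotation '[[0,0.07,0],[0.001,0.18,-0.002],[0.002,0.29,-0.003],[0.002,0.41,-0.004],[0.003,0.53,-0.006],[0.004,0.64,-0.007],[0.004,0.72,-0.008],[0.004,0.752,-0.008]]'

```text
time_s: 15.55
tool_pos: [0.498, -0.0697, 0.3545]
ee_rot: [-0.004, 0.662, 0.749, -0.002]
wrist_force: [0.5, 0.5, -2.4]
width: 0.221
```

Request:
step_arm --claw '[1,1,1,1,1,1,1,1]' --delta_pos '[[0.015,0.004,0.002],[0.036,0.009,0.004],[0.06,0.015,0.007],[0.085,0.021,0.01],[0.11,0.027,0.013],[0.135,0.033,0.016],[0.155,0.038,0.019],[0.166,0.041,0.02]]' --rotation '[[0,0.08,0],[0,0.2,0],[0,0.32,0],[0,0.45,0],[0,0.58,0],[0,0.7,0],[0,0.79,0],[0,0.82,0]]'

```text
time_s: 16.35
tool_pos: [0.518, 0.1001, 0.3324]
ee_rot: [-0.304, 0.609, 0.685, 0.26]
wrist_force: [-0.7, -0.8, -2.0]
width: 0.216
```

```bash
python3 - <<'E'
from h import *
s=bot.state(); print(s['tool_pos'],s['joint_positions'].round(2),s['width'],s['wrist_force'].round(1),s['moment'].round(2))
T2=tool(BY,.822); print(rot(s['ee_rot']).as_matrix().round(3))
legs([(bp(0,-.088,.15),T2)])
E
```

```text
[0.51802359 0.10006531 0.3324377 ] [-0.25  0.3   1.59  0.75  1.62 -0.48] 0.2164862254064235 [-0.7 -0.8 -2. ] [-0.89 -0.26 -0.01]
[[-0.074  0.992 -0.099]
 [ 0.676  0.123  0.726]
 [ 0.733 -0.013 -0.68 ]]
d [-0.1151, 0.0213, 0.1437] w [-0.0084, -0.0005, -0.0105] rows 3.7
```

```bash
python3 - <<'E'
from h import *
T2=tool(BY,.822)
legs([(bp(0,-.088,.23),T2),(bp(0,-.088,.13),T2)])
E
```

```text
d [-0.0565, 0.0202, 0.0893] w [-0.0084, -0.0005, -0.0105] rows 2.2
d [-0.0733, 0.0, 0.0681] w [0.0, 0.0, 0.0] rows 2.0
```

Request:
step_arm --claw '[1,1,1,1,1,1,1]' --delta_pos '[[-0.01,0.005,0.018],[-0.024,0.01,0.04],[-0.038,0.015,0.06],[-0.05,0.019,0.08],[-0.0565,0.02,0.089],[-0.0565,0.02,0.089],[-0.0565,0.02,0.089]]' --rotation '[[-0.004,0,-0.005],[-0.008,0,-0.01],[-0.008,0,-0.01],[-0.008,0,-0.01],[-0.008,0,-0.01],[-0.008,0,-0.01],[-0.008,0,-0.01]]'

```text
time_s: 17.05
tool_pos: [0.5348, 0.129, 0.2346]
ee_rot: [-0.297, 0.605, 0.689, 0.266]
wrist_force: [-0.3, 0.3, -1.4]
width: 0.211
```

Request:
step_arm --claw '[1,1,1,1,1,1,1,1]' --delta_pos '[[-0.012,0,0.011],[-0.026,0,0.024],[-0.04,0,0.037],[-0.053,0,0.049],[-0.065,0,0.06],[-0.073,0,0.068],[-0.073,0,0.068],[-0.073,0,0.068]]' --rotation '[[0,0,0],[0,0,0],[0,0,0],[0,0,0],[0,0,0],[0,0,0],[0,0,0],[0,0,0]]'

```text
time_s: 17.85
tool_pos: [0.5356, 0.1293, 0.1344]
ee_rot: [-0.297, 0.605, 0.689, 0.266]
wrist_force: [0.2, -0.1, -2.3]
width: 0.22
```

```bash
cat >> h.py <<'E'
def face(c,P,lo,hi,zmin,zmax):
    """centroid/rect of the coloured face, in base frame (mm), and plane slopes"""
    h=cv2.cvtColor(c['frame'],cv2.COLOR_BGR2HSV); x0,y0=P[...,0]-BASE[0],P[...,1]-BASE[1]
    X=x0*np.cos(BY)+y0*np.sin(BY); Y=-x0*np.sin(BY)+y0*np.cos(BY); Z=P[...,2]
    g=(abs(X)<.09)&(abs(Y)<.07)&(h[...,0]>=lo)&(h[...,0]<=hi)&(h[...,1]>100)&(Z>zmin)&(Z<zmax)
    q=np.c_[X[g],Y[g]]*1000; r=cv2.minAreaRect(q.astype(np.float32)); A=np.c_[X[g],Y[g],np.ones(g.sum())]
    sl=np.linalg.lstsq(A,Z[g],rcond=None)[0]
    print(g.sum(),'rect',np.round(r[0],1),np.round(r[1],1),round(r[2],2),'ends X',np.percentile(q[:,0],[1,99]).round(1),'Y',np.percentile(q[:,1],[1,99]).round(1),'slopes,z',sl.round(4))
E
python3 - <<'E'
from h import *
s=bot.state(); print(s['tool_pos'],s['width'],s['wrist_force'].round(1),s['moment'].round(2)); print(rot(s['ee_rot']).as_matrix().round(4))
for n in ('top','side'):
    print(n); P=np.load(f'/tmp/{n}0.npy'); face({'frame':cv2.imread(f'pics/{n}0.png')},P,4,16,.09,.115)
    c=read_camera(n); face(c,cloud(c),35,90,.09,.18); cv2.imwrite(f'pics/{n}5.png',c['frame'])
c=read_camera('wrist'); cv2.imwrite('pics/w5.png',c['frame'])
E
```

```text
[0.5355885  0.12929957 0.13440881] 0.21970315562755602 [ 0.2 -0.1 -2.3] [-0.85 -0.24  0.  ]
[[-0.0904  0.9921 -0.0868]
 [ 0.6752  0.1251  0.7269]
 [ 0.7321  0.0071 -0.6812]]
top
727 rect [-4.5  0. ] [ 90.5 143.5] 89.95 ends X [-60.8  65.8] Y [-44.6  44.8] slopes,z [ 0.002  -0.0058  0.1019]
712 rect [3.9 0.3] [124.5  87.6] 0.71 ends X [-53.1  62. ] Y [-42.1  43.1] slopes,z [0.0097 0.0053 0.135 ]
side
754 rect [0.8 2. ] [130.9  93. ] 0.03 ends X [-62.5  61.9] Y [-43.6  46.3] slopes,z [0.001  0.002  0.1013]
855 rect [1.1 1.8] [ 88.1 122.9] 89.5 ends X [-58.3  61. ] Y [-40.3  43.7] slopes,z [0.008  0.0054 0.1343]
```

View pics/w5.png

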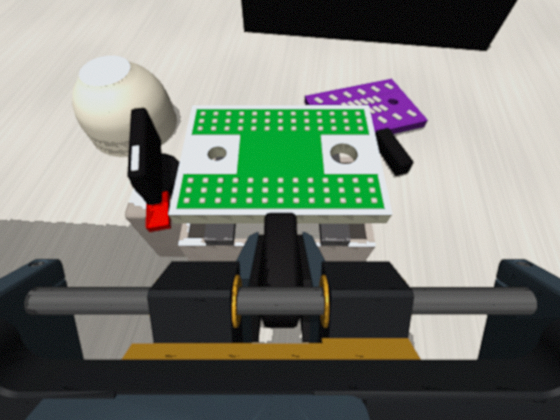

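```bash
python3 - <<'E'
from h import *
def tobase(p): 
    d=p[:2]-BASE; return np.round([1000*(d[0]*np.cos(BY)+d[1]*np.sin(BY)),1000*(-d[0]*np.sin(BY)+d[1]*np.cos(BY))],2)
s=bot.state(); print('tcp',tobase(s['tool_pos']),s['tool_pos'])
c=read_camera('wrist'); P=cloud(c); h=cv2.cvtColor(c['frame'],cv2.COLOR_BGR2HSV)
def fit(img,u,v,r,z,cam,dark):
    g=cv2.cvtColor(img,cv2.COLOR_BGR2GRAY)[v-r:v+r+1,u-r:u+r+1]; t,m=cv2.threshold(g,0,255,cv2.THRESH_OTSU+(cv2.THRESH_BINARY_INV if dark else 0))
    k,l,st,ce=cv2.connectedComponentsWithStats(m); i=1+np.argmax(st[1:,4]); cs,_=cv2.findContours((l==i).astype(np.uint8),0,2); e=cs[0].reshape(-1,2)+[u-r,v-r]
    q=ray(cam,e[:,0],e[:,1],z); (x,y),rr=cv2.minEnclosingCircle((q[:,:2]*1000).astype(np.float32)); print(st[i],'circle',tobase(np.array([x,y])/1000),rr, 'mid',tobase((q.max(0)+q.min(0))/2))
fit(c['frame'],216,153,16,.1345,c,True); fit(c['frame'],343,153,19,.1345,c,True)
# face contour by colour, cast at z
m=((h[...,0]>40)&(h[...,0]<85)&(h[...,1]>100)).astype(np.uint8); m[260:]=0; m=cv2.morphologyEx(m,cv2.MORPH_CLOSE,np.ones((25,25)))
cs,_=cv2.findContours(m,0,2); e=max(cs,key=cv2.contourArea).reshape(-1,2); q=ray(c,e[:,0],e[:,1],.1345); r=cv2.minAreaRect((q[:,:2]*1000).astype(np.float32)); print('green rect',tobase(np.array(r[0])/1000),r[1],np.radians(r[2]))
a=c['frame'][125:185,190:375]; b=cv2.imread('pics/w1.png')[90:150,270:390]
cv2.imwrite('pics/cmp.png',np.vstack([cv2.resize(a,(740,240),interpolation=cv2.INTER_CUBIC),cv2.resize(b,(740,340),interpolation=cv2.INTER_CUBIC)]))
E
```

```text
tcp [  2.35 -88.27] [0.53578891 0.12920691 0.13500033]
[  7  10  20  14 210] circle [-43.11   0.7 ] 6.765065670013428 mid [-43.13   0.71]
[  6   9  28  21 386] circle [47.64  1.4 ] 9.928144454956055 mid [47.62  1.64]
green rect [-15.05   0.8 ] (172.48196411132812, 92.31232452392578) 0.13544430339838928
```

View pics/cmp.png

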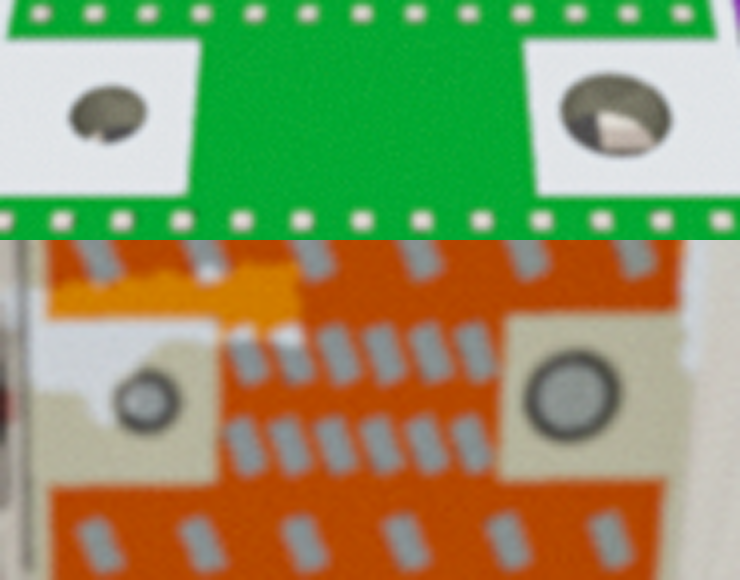

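The crops show both holes clear (bright and dark inside at crop (107,115) and (615,115)), and in the first picture the pins at crop (147,400) and (573,397). I'll cast the pins from that first picture.

```bash
python3 - <<'E'
from h import *
def tobase(p): 
    d=p[:2]-BASE; return np.round([1000*(d[0]*np.cos(BY)+d[1]*np.sin(BY)),1000*(-d[0]*np.sin(BY)+d[1]*np.cos(BY))],2)
c=dict(xyz=[0.46202607,0.20218947,0.51103624],attitude=[0.14257511,0.98826592,0.05427513,0.00755061],vfov=70.04824714,cx=280.10037,cy=212.05387)
im=cv2.imread('pics/w1.png'); g=cv2.cvtColor(im,cv2.COLOR_BGR2GRAY)
for u,v,r in [(293.4,117.8,8),(362.5,117.3,11)]:
    print('eye',tobase(ray(c,u,v,.101)))
    ui,vi=round(u),round(v); a=g[vi-r:vi+r+1,ui-r:ui+r+1].astype(int); m=(a<105).astype(np.uint8)
    k,l,st,ce=cv2.connectedComponentsWithStats(m); i=1+np.argmax(st[1:,4]); cs,_=cv2.findContours((l==i).astype(np.uint8),0,2); (x,y),rr=cv2.minEnclosingCircle(cs[0]); print('ring',x+ui-r,y+vi-r,rr,tobase(ray(c,x+ui-r,y+vi-r,.1015)))
p=np.load('grip1.npz'); print('grip1 tcp in base',tobase(p['p']),p['p'])
E
```

```text
eye [-44.54   0.53]
ring 293.18181800842285 118.1363639831543 5.005263328552246 [-44.84   0.11]
eye [45.61 -0.19]
ring 362.43478298187256 117.15217399597168 7.661069393157959 [ 4.539e+01 -1.000e-02]
grip1 tcp in base [ 0.11 86.99] [0.51180913 0.30282768 0.09772781]
```

```bash
python3 - <<'E'
from h import *
T2=tool(BY+.0005,.822)
legs([(bp(.00015,-.0887,.114),T2),(bp(.00015,-.0887,.1015),T2)])
E
```

```text
d [-0.0156, -0.0023, 0.014] w [0.0054, 0.0014, 0.0067] rows 0.4
d [-0.0092, -0.0, 0.0085] w [0.0, 0.0, 0.0] rows 0.2
```

Request:
step_arm --claw '[1,1,1,1,1,1]' --delta_pos '[[-0.002,-0.0023,0.002],[-0.006,-0.0023,0.005],[-0.01,-0.0023,0.009],[-0.0155,-0.0023,0.014],[-0.0155,-0.0023,0.014],[-0.0155,-0.0023,0.014]]' --rotation '[[0.0055,0.0015,0.0065],[0.0055,0.0015,0.0065],[0.0055,0.0015,0.0065],[0.0055,0.0015,0.0065],[0.0055,0.0015,0.0065],[0.0055,0.0015,0.0065]]'

```text
time_s: 18.65
tool_pos: [0.5331, 0.1287, 0.113]
ee_rot: [-0.301, 0.607, 0.687, 0.264]
wrist_force: [0.4, -0.5, -2.9]
width: 0.217
```

```bash
python3 - <<'E'
from h import *
def tobase(p): 
    d=p[:2]-BASE; return np.round([1000*(d[0]*np.cos(BY)+d[1]*np.sin(BY)),1000*(-d[0]*np.sin(BY)+d[1]*np.cos(BY))],2)
s=bot.state(); print(s['tool_pos'],tobase(s['tool_pos']),s['wrist_force'].round(1)); print(rot(s['ee_rot']).as_matrix().round(4))
T2=tool(BY+.0005,.822); legs([(bp(.00015,-.0887,.1015),T2)])
for n in ('top','side'):
    c=read_camera(n); face(c,cloud(c),35,90,.09,.18)
E
```

```text
[0.5331164  0.12870046 0.11299447] [ -0.37 -88.44] [ 0.4 -0.5 -2.9]
[[-0.0831  0.9922 -0.0932]
 [ 0.675   0.1248  0.7272]
 [ 0.7331 -0.0025 -0.6801]]
d [-0.0086, 0.0005, 0.0076] w [-0.0018, -0.0009, -0.0017] rows 0.2
677 rect [2.1 0.4] [ 88.7 123.4] 88.99 ends X [-54.8  61.2] Y [-42.2  42.7] slopes,z [-0.0093  0.0093  0.114 ]
845 rect [-14.4   1.5] [ 86.8 148.4] 89.97 ends X [-62.1  57.8] Y [-40.1  43.7] slopes,z [-0.0106  0.0051  0.1131]
```

Request:
step_arm --claw '[1,1,1,1,1,1,1]' --delta_pos '[[-0.0015,0.0005,0.0015],[-0.003,0.0005,0.003],[-0.0045,0.0005,0.0045],[-0.006,0.0005,0.0055],[-0.0075,0.0005,0.007],[-0.0085,0.0005,0.0075],[-0.0085,0.0005,0.0075]]' --rotation '[[-0.002,-0.001,-0.002],[-0.002,-0.001,-0.002],[-0.002,-0.001,-0.002],[-0.002,-0.001,-0.002],[-0.002,-0.001,-0.002],[-0.002,-0.001,-0.002],[-0.002,-0.001,-0.002]]'

```text
time_s: 19.45
tool_pos: [0.5337, 0.1284, 0.1019]
ee_rot: [-0.299, 0.606, 0.688, 0.264]
wrist_force: [0.4, -0.3, -2.5]
width: 0.221
```

```bash
cat >> h.py <<'E'
def tobase(p): 
    d=p[:2]-BASE; return np.round([1000*(d[0]*np.cos(BY)+d[1]*np.sin(BY)),1000*(-d[0]*np.sin(BY)+d[1]*np.cos(BY))],2)
E
python3 - <<'E'
from h import *
s=bot.state(); print(s['tool_pos'],tobase(s['tool_pos']),s['wrist_force'].round(1),s['moment'].round(2)); print(rot(s['ee_rot']).as_matrix().round(4))
for n in ('top','side'):
    c=read_camera(n); face(c,cloud(c),35,90,.09,.18)
E
```

```text
[0.53368828 0.12841768 0.10186565] [  0.16 -88.79] [ 0.4 -0.3 -2.5] [-0.94 -0.25  0.04]
[[-8.560e-02  9.922e-01 -9.070e-02]
 [ 6.757e-01  1.247e-01  7.266e-01]
 [ 7.322e-01  9.000e-04 -6.811e-01]]
688 rect [1.9 0.3] [126.1  87.7] 0.27 ends X [-55.4  60.8] Y [-42.7  42.5] slopes,z [0.0022 0.0034 0.1024]
827 rect [-14.    1.5] [ 86.8 151.7] 89.33 ends X [-61.4  57.5] Y [-40.6  43.8] slopes,z [-0.0069  0.0058  0.1016]
```

Request:
step_arm --claw '[1,1,1,-0.3,-0.3,-0.3,-0.3,-0.3]' --delta_pos '[[-0.0007,0,0.0007],[-0.0011,0,0.001],[-0.0011,0,0.001],[-0.0011,0,0.001],[-0.0011,0,0.001],[-0.0011,0,0.001],[-0.0011,0,0.001],[-0.0011,0,0.001]]' --rotation '[[0,0,0],[0,0,0],[0,0,0],[0,0,0],[0,0,0],[0,0,0],[0,0,0],[0,0,0]]'

```text
time_s: 20.35
tool_pos: [0.5337, 0.1285, 0.1004]
ee_rot: [-0.299, 0.606, 0.688, 0.264]
wrist_force: [0.2, -0.3, -0.4]
width: 0.624
```

Request:
step_arm --claw '[-0.3,-0.3,-0.3,-0.3,-0.3]' --delta_pos '[[0,0,-0.01],[0,0,-0.04],[0,0,-0.08],[0,0,-0.12],[0,0,-0.12]]' --rotation '[[0,0,0],[0,0,0],[0,0,0],[0,0,0],[0,0,0]]'

```text
time_s: 20.85
tool_pos: [0.5474, 0.0376, 0.1857]
ee_rot: [-0.295, 0.607, 0.688, 0.267]
wrist_force: [0.2, -0.7, 1.0]
width: 0.651
```

```bash
python3 - <<'E'
from h import *
s=bot.state(); print(s['tool_pos'],tobase(s['tool_pos']),s['wrist_force'].round(1),s['width'],s['joint_positions'].round(2))
for n in ('top','side','wrist'):
    c=read_camera(n); P=cloud(c); face(c,P,35,90,.085,.18); cv2.imwrite(f'pics/{n}6.png',c['frame'])
    h=cv2.cvtColor(c['frame'],cv2.COLOR_BGR2HSV)
    q=P.reshape(-1,3); d=np.array([tobase(BASE+0)]); 
    x0,y0=P[...,0]-BASE[0],P[...,1]-BASE[1]; X=x0*np.cos(BY)+y0*np.sin(BY); Y=-x0*np.sin(BY)+y0*np.cos(BY)
    f=(abs(X+.094)<.04)&(abs(Y)<.05)&(P[...,2]>.14)&(P[...,2]<.16); k=cv2.minAreaRect((np.c_[X[f],Y[f]]*1000).astype(np.float32)) if f.sum()>9 else 0; print('fin',f.sum(),k)
E
```

```text
[0.54741461 0.03763764 0.18570525] [   2.51 -180.57] [ 0.2 -0.7  1. ] 0.6510592641585924 [-0.34  0.49  1.69  0.72  1.44 -0.75]
644 rect [1.5 0.5] [123.8  87.2] 0.55 ends X [-56.7  60.3] Y [-42.1  41.6] slopes,z [0.0069 0.0006 0.1022]
fin 96 ((-90.41610717773438, -1.7381095886230469), (11.83224868774414, 62.98748016357422), 12.606279373168945)
825 rect [-0.9  0.9] [124.   88.1] 0.4 ends X [-61.   57.7] Y [-39.9  43.8] slopes,z [-0.0029  0.001   0.1012]
fin 142 ((-95.74522399902344, 2.2457618713378906), (13.113297462463379, 63.540428161621094), 14.554835319519043)
5227 rect [-11.8   0.3] [155.5  92. ] 0.02 ends X [-82.   64.2] Y [-44.8  45. ] slopes,z [-0.0238 -0.0071  0.1027]
fin 706 ((-93.07587432861328, -1.0409622192382812), (12.248082160949707, 64.93482971191406), 12.32559585571289)
```

View pics/wrist6.png

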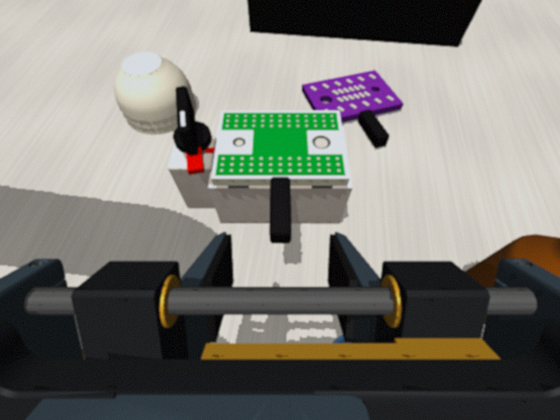

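The wrist view shows the plate seated green up, with its tab towards the camera at (280,210). The fin is at (185,115) and the tongue at (195,160), still open. Next the collar.

```bash
python3 - <<'E'
from h import *
a=bp(-.0938,0,.139); print(a); T=tool(.34,0)
legs([(np.array([.50,.08,.30]),tool(.2,.3)),(a+[0,0,.10],T),(a,T)])
E
```

```text
[0.42942602 0.20485205 0.139     ]
d [0.1164, -0.0389, -0.0482] w [0.0407, -0.5213, -0.0642] rows 3.5
d [0.1123, -0.0444, 0.0986] w [0.021, -0.2995, -0.1389] rows 3.1
d [0.0, 0.0, 0.1] w [0.0, 0.0, 0.0] rows 2.0
```

Request:
step_arm --claw '[-0.3,-0.3,-0.3,-0.3,-0.3,-0.3]' --delta_pos '[[0.03,-0.01,-0.02],[0.07,-0.023,-0.035],[0.11,-0.037,-0.045],[0.1165,-0.039,-0.048],[0.1165,-0.039,-0.048],[0.1165,-0.039,-0.048]]' --rotation '[[0.01,-0.13,-0.016],[0.02,-0.26,-0.032],[0.03,-0.39,-0.048],[0.04,-0.52,-0.064],[0.04,-0.52,-0.064],[0.04,-0.52,-0.064]]'

```text
time_s: 21.6
tool_pos: [0.4991, 0.0814, 0.2989]
ee_rot: [-0.117, 0.625, 0.766, 0.095]
wrist_force: [-0.5, 0.8, 0.3]
width: 0.651
```

Request:
step_arm --claw '[-0.3,-0.3,-0.3,-0.3,-0.3,-0.3]' --delta_pos '[[0.03,-0.01,0.02],[0.06,-0.025,0.05],[0.09,-0.035,0.075],[0.112,-0.044,0.098],[0.112,-0.044,0.098],[0.112,-0.044,0.098]]' --rotation '[[0.008,-0.11,-0.05],[0.016,-0.22,-0.1],[0.021,-0.3,-0.139],[0.021,-0.3,-0.139],[0.021,-0.3,-0.139],[0.021,-0.3,-0.139]]'

```text
time_s: 22.2
tool_pos: [0.4296, 0.2039, 0.2373]
ee_rot: [-0.001, 0.577, 0.816, -0.002]
wrist_force: [0.5, -0.5, 0.2]
width: 0.65
```

```bash
python3 - <<'E'
from h import *
s=bot.state(); print(s['tool_pos'],tobase(s['tool_pos']),s['wrist_force'].round(1),s['width'],s['joint_positions'].round(2))
a=bp(-.0938,0,.139); legs([(a,tool(.34,0))])
E
```

```text
[0.42959583 0.20391481 0.23728435] [-93.75  -0.95] [ 0.5 -0.5  0.2] 0.6495054967675096 [0.42 0.16 1.77 0.   1.22 0.08]
d [0.0009, 0.0006, 0.0983] w [-0.0044, -0.0002, -0.0003] rows 2.0
```

Request:
step_arm --claw '[-0.3,-0.3,-0.3,-0.3,1,1,1,1]' --delta_pos '[[0.001,0.0005,0.03],[0.001,0.0005,0.06],[0.001,0.0005,0.085],[0.001,0.0005,0.098],[0.001,0.0005,0.098],[0.001,0.0005,0.098],[0.001,0.0005,0.098],[0.001,0.0005,0.098]]' --rotation '[[-0.004,0,0],[-0.004,0,0],[-0.004,0,0],[-0.004,0,0],[-0.004,0,0],[-0.004,0,0],[-0.004,0,0],[-0.004,0,0]]'

```text
time_s: 23.0
tool_pos: [0.4313, 0.2059, 0.1427]
ee_rot: [0.002, 0.578, 0.816, 0.003]
wrist_force: [-0.7, -0.1, -0.1]
width: 0.331
```

Request:
step_arm --claw '[1,1,1,1,1,1,1,1]' --delta_pos '[[0,0,0],[0,0,0],[0,0,0],[0,0,0],[0,0,0],[0,0,0],[0,0,0],[0,0,0]]' --rotation '[[0,0,0],[0,0,0],[0,0,0],[0,0,0],[0,0,0],[0,0,0],[0,0,0],[0,0,0]]'

```text
time_s: 23.8
tool_pos: [0.4292, 0.2056, 0.142]
ee_rot: [0.001, 0.577, 0.816, 0.001]
wrist_force: [-3.8, -1.4, 5.1]
width: 0.13
```

Request:
step_arm --claw '[1,1,1]' --delta_pos '[[0,0,0],[0,0,0],[0,0,0]]' --rotation '[[0,0,-0.08],[0,0,-0.2],[0,0,-0.3]]'

```text
time_s: 24.1
tool_pos: [0.4288, 0.2054, 0.142]
ee_rot: [0.001, 0.447, 0.895, 0.001]
wrist_force: [-6.2, -2.5, 8.3]
width: 0.133
```

```bash
python3 - <<'E'
from h import *
s=bot.state(); M=rot(s['ee_rot']).as_matrix(); print(s['tool_pos'],tobase(s['tool_pos']),s['wrist_force'].round(1),s['moment'].round(2),s['width']*91,'collar angle',np.arctan2(M[1,1],M[0,1])-BY)
E
```

```text
[0.42876237 0.20538929 0.14196499] [-94.39   0.62] [-6.2 -2.5  8.3] [-0.41  1.   -0.13] 12.130037534546242 collar angle 0.5196262782375194
```

Request:
step_arm --claw '[1,1,1,1,1,1,1]' --delta_pos '[[0,0,0],[0,0,0],[0,0,0],[0,0,0],[0,0,0],[0,0,0],[0,0,0]]' --rotation '[[0,0,-0.12],[0,0,-0.26],[0,0,-0.4],[0,0,-0.54],[0,0,-0.68],[0,0,-0.8],[0,0,-0.8]]'

```text
time_s: 24.8
tool_pos: [0.4282, 0.2045, 0.1419]
ee_rot: [0.0, 0.064, 0.998, -0.001]
wrist_force: [-6.5, -4.5, 8.3]
width: 0.13
```

```bash
python3 - <<'E'
from h import *
s=bot.state(); M=rot(s['ee_rot']).as_matrix(); print(s['tool_pos'],tobase(s['tool_pos']),s['wrist_force'].round(1),s['moment'].round(2),s['width']*91,'collar angle',np.arctan2(M[1,1],M[0,1])-BY)
E
```

```text
[0.42818225 0.20449746 0.14194977] [-95.08  -0.2 ] [-6.5 -4.5  8.3] [-0.75  1.15  0.05] 11.867101806830513 collar angle 1.3181099230022244
```

Request:
step_arm --claw '[1,1,1,1,1]' --delta_pos '[[0,0,0],[0,0,0],[0,0,0],[0,0,0],[0,0,0]]' --rotation '[[0,0,-0.1],[0,0,-0.2],[0,0,-0.26],[0,0,-0.29],[0,0,-0.29]]'

```text
time_s: 25.3
tool_pos: [0.4282, 0.2042, 0.142]
ee_rot: [0.0, -0.078, 0.997, -0.001]
wrist_force: [-5.7, -7.8, 8.4]
width: 0.135
```

```bash
python3 - <<'E'
from h import *
s=bot.state(); M=rot(s['ee_rot']).as_matrix(); print(s['tool_pos'],tobase(s['tool_pos']),s['wrist_force'].round(1),s['moment'].round(2),s['width']*91,'collar angle',np.arctan2(M[1,1],M[0,1])-BY)
E
```

```text
[0.42821569 0.20416856 0.14197114] [-95.09  -0.53] [-5.7 -7.8  8.4] [-1.17  0.89 -1.02] 12.250096422413979 collar angle 1.6030031799016864
```

The moment about z jumped to -1.0 N m, so the collar is at its stop. I'll release and retract upwards.

Request:
step_arm --claw '[-0.3,-0.3,-0.3,-0.3,-0.3,-0.3,-0.3,-0.3]' --delta_pos '[[0,0,0],[0,0,0],[0,0,0],[0,0,0],[0,0,0],[0,0,-0.04],[0,0,-0.08],[0,0,-0.12]]' --rotation '[[0,0,0.03],[0,0,0.03],[0,0,0.03],[0,0,0.03],[0,0,0.03],[0,0,0.03],[0,0,0.03],[0,0,0.03]]'

```text
time_s: 26.1
tool_pos: [0.4296, 0.2057, 0.263]
ee_rot: [0.002, -0.065, 0.998, 0.001]
wrist_force: [1.4, 0.2, 0.5]
width: 0.648
```

Request:
step_arm --claw '[-1,-1,-1,-1,-1]' --delta_pos '[[-0.03,0,-0.04],[-0.07,0,-0.06],[-0.11,0,-0.06],[-0.14,0,-0.06],[-0.14,0,-0.06]]' --rotation '[[0,0,0],[0,0,0],[0,0,0],[0,0,0],[0,0,0]]'

```text
time_s: 26.6
tool_pos: [0.5715, 0.2239, 0.3208]
ee_rot: [0.003, -0.064, 0.998, 0.001]
wrist_force: [-1.2, 0.2, -0.4]
width: 0.997
```

```bash
python3 - <<'E'
from h import *
s=bot.state(); print(s['tool_pos'],s['wrist_force'].round(1),s['width'])
ims=[]
for n in ('top','side','wrist'):
    c=read_camera(n); P=cloud(c); face(c,P,35,90,.085,.18); ims.append(c['frame'])
    h=cv2.cvtColor(c['frame'],cv2.COLOR_BGR2HSV); x0,y0=P[...,0]-BASE[0],P[...,1]-BASE[1]; X=x0*np.cos(BY)+y0*np.sin(BY); Y=-x0*np.sin(BY)+y0*np.cos(BY)
    f=(abs(X+.094)<.05)&(abs(Y)<.05)&(P[...,2]>.14)&(P[...,2]<.16)
    if f.sum()>9: print(n,'fin',f.sum(),cv2.minAreaRect((np.c_[X[f],Y[f]]*1000).astype(np.float32)))
    r=((h[...,0]<4)|(h[...,0]>174))&(h[...,1]>150)&(abs(X)<.1)&(abs(Y)<.07)&(P[...,2]>.1)
    if r.sum(): print('tongue',r.sum(),X[r].min(),X[r].max(),Y[r].mean(),P[r][:,2].max())
cv2.imwrite('pics/end.png',np.vstack([cv2.resize(ims[0][170:270,150:320],(680,400)),cv2.resize(ims[1],None,fx=.45,fy=.45)[:, :][:180].repeat(1,0) if 0 else cv2.resize(ims[1][200:330,130:351],(680,200))]))
E
```

```text
[0.57150382 0.22385105 0.32078935] [-1.2  0.2 -0.4] 0.99709955232499
387 rect [ -4.9 -15.9] [113.4  56.1] 2.77 ends X [-57.9  49.2] Y [-42.8  11.3] slopes,z [-0.0072  0.0144  0.1027]
tongue 3 -0.05445207043052418 -0.0482738057512491 -0.00439070907795987 0.11228769874302258
738 rect [-3.3  2.6] [ 86.6 125.2] 89.93 ends X [-61.2  57.1] Y [-39.8  44.1] slopes,z [-0.0256 -0.0056  0.1016]
side fin 159 ((-94.02520751953125, 1.998922348022461), (13.191583633422852, 63.63327407836914), 89.87464904785156)
tongue 24 -0.0731641980278934 -0.05173329816645512 0.006367231988197966 0.11572481162491377
5673 rect [-8.9 -0.2] [149.2  91. ] 0.31 ends X [-64.1  62.9] Y [-44.8  44.6] slopes,z [-0.002   0.0005  0.1027]
wrist fin 880 ((-92.9783935546875, 0.4802360534667969), (11.784412384033203, 63.37464904785156), 89.82330322265625)
tongue 327 -0.07370268976202006 0.05998460706318471 -0.0009319781560491222 0.473216413976565
```

View pics/end.png

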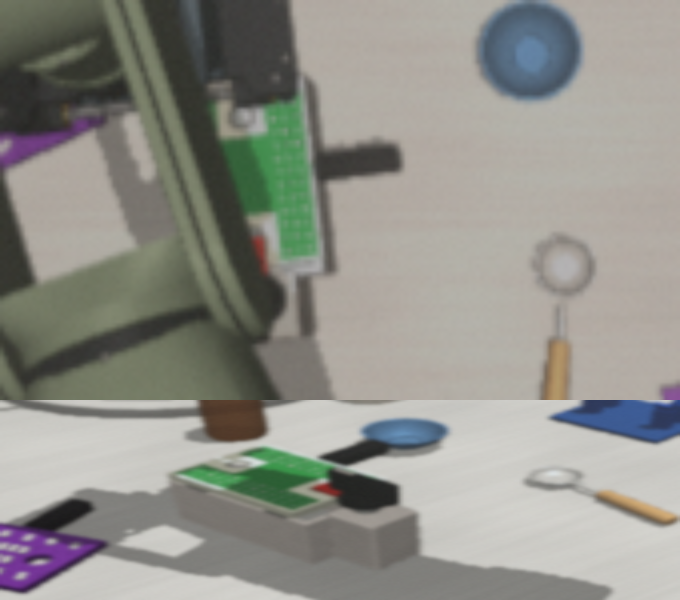

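The final view shows the green face up, the tab on the -y side, and the red tongue over the plate's near end. The fin lies along the base's x at 89.8 to 89.9°, and the arm touches nothing.

```bash
python3 -c "
from h import *
print(order.sign_off(), bot.state()['time_s'])"
```

```text
the job is handed in; nothing more can be done
the job is handed in; nothing more can be done
```

The grater now has its fine face in use, and I handed the job in at about 27 s of the 72 s allowed. I lifted the plate by its tab, stood it in the blue rack to change grip, turned it over, and seated it green side up on both pins with the tab along -y. Then I pinched the collar's fin, turned it to its stop, let go and backed the arm away.

**Plate:** the last wrist picture shows it flat to about 0.1°, with the top face at 102.7 mm. The same camera gave 102.6 mm when the plate was first seated. The plate went onto the pins with no side force.

**Collar:** the fin lies at 89.8 to 89.9° to the base, which is the locked position. The moment about the vertical rose to 1 N m at the stop, and the red tongue lies over the plate.

**Checks that were off:**
- In the last side picture the plane fit gave a 1.5° slope along x, while the wrist camera gave flat. The tongue now covers part of the face there, and before the collar was turned the side camera also gave flat (about 0.2°).
- The arm hid part of the plate from the top camera at the end, so that check covers only part of it.
- I did not re-measure the other objects on the counter. The robot did not touch them as far as the forces and pictures show.

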